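Lock the belt cover's open quarter-turn stud

TASK

The grey belt cover on top of the lathe's headstock is held by three quarter-turn wing studs, each in a square slotted boss; two are already locked down, and one still stands up with its wing askew to its slot. Line that wing up with the slot, push the stud fully in, then, keeping it pressed in, turn it a quarter turn clockwise (seen from above) so that it locks, and let go.

Things in the scene. Friction and masses are not known exactly. Their poses are not given: they have to be found in the camera images.
- wing (a point): Grip point on the open stud's upright axis, 44 mm over the boss's top face when fully out. Brass wing: 30 mm long (point x), 10 thick (y), 30 tall (18 below to 12 above this point), free to pinch from above. Below it a 10 mm shaft and a 36 x 8 x 5 mm cross bar along x, 1.5 mm over the face. Stands 12 mm higher than the two locked studs, whose wings are square to their slots, 105 mm or more away.
- slot (a point): Centre of the open stud's slot, in the top face of its square aluminium boss (60 x 60 x 22 mm, on the grey cover; top 192 mm above the bench). Slot 48 mm long along point x (parallel to two boss sides), 15 mm wide along y, through a 5 mm plate into a hollow; the stud's axis is at its centre. The bar enters only if the wing is within about 12 degrees of x.
- stud_turn (a joint): Turn of the open stud, rad: 0 when the wing lies along the slot, growing clockwise seen from above. Starts 0.4 to 1.0; stays where left (0.04 N m friction). Stops at -0.7 and 1.6. A quarter turn, 1.57, is locked; 1.2 or more holds. Cannot turn while the bar is within the slot's plate.
- stud_depth (a joint): How far the open stud is pushed in, m: 0 out, 0.014 fully in (hard stop). A spring pushes it out (4 N when out, 7 N when in). From about 0.0115 on, the bar is clear below the plate and can turn. Released turned, the spring holds the bar against the plate's underside at about 0.0115; released unturned, it comes out again.

How it is judged:
By the outcome, as a careful person would: the job done as asked, in the order asked, and still so for the second after the job is handed in, with the robot touching nothing.
It also fails if it takes over 38 s, if anything falls off the work surface, if the arm or the gripper's body presses on something with over 40 N, if the wrist force passes 120 N, or if a joint passes its speed limit or range.

ROBOT

A 6-joint arm with a two-finger parallel gripper is mounted at the origin on the work surface. World frame = base frame: x ahead of the robot, y to its left, z up, the work surface at z = 0. Lengths are in m, angles in rad, forces in N, time in s.
With the tool pointing down it reaches from about 0.35 to 0.975 m from the base axis. Payload 7.1 kg.
Tool frame: the origin (TCP) lies between the finger pads; the fingertips stand 22 mm ahead of it and the grasp point (between the pads) lies 3 mm ahead of it; z points along the fingers, y is the line along which they close (so a half turn about z gives the same grasp; the last joint's range is limited). The gripper opens to 88 mm and grips with 3 to 60 N. Pads are 20 mm wide; open, the fingers measure 115 mm over their backs; the gripper's body (75 mm by 178 mm) begins 61 mm behind the grasp point.
Start: joints at [-1.171, 0.423, 1.63, -0, 1.089, -0.019], TCP at [0.254, -0.571, 0.245] pointing down, gripper open.
Joint ranges: [-3, 3], [-0.9, 2.11], [0.09, 2.58], [-1.31, 4.45], [0.11, 2.69], [-2.54, 2.54]. Speed limits (rad/s): [2.39, 2.39, 3.01, 3.14, 3.14, 3.14].

INTERFACE

Orientations are given as a 3x3 rotation matrix whose columns are the frame's x, y, z axes.
In Python, from workcell import readout, read_camera, ticket gives the robot as it stands.
- The arm moves only by the tool arm_command, never from a script. Its argument "increments" is a list that holds one entry, the list of rows, each a list of 5 numbers: the shift along the tool's x, y, z in m, then the turn about the tool's z in rad, then the opening, from -1 (shut) to 1 (fully open). A call has 1 to 12 rows; each row shifts and turns the commanded pose from where the row before left it, along the tool's axes as they then stand; what a row does not reach is not made up. A row lasts 1/8 s, in which the tool goes at most 62.5 mm and 10.7 degrees, less where a joint would pass 70% of its speed; a pose out of reach is approached as far as the arm can. A call is refused whole if a number of a shift passes 0.0625 or a number of a turn 0.188, either way. A call with a gripper value outside its range is refused whole. The fingers move at their own pace and stop on an object; the grip force is fixed at half the most. Time passes only in rows, so rows that do not move let the fingers close. It gives the time, the measured TCP pose, the force, the opening and the grip force at its end, in the units of the state.
- readout.get_obs(): the state, without advancing time (a new reading comes with each control period).
- read_camera(name): name is "scene" or "top" or "wrist"; returns a dict with "img" (384x512x3 uint8, red, green, blue), "mtx" (3x3 intrinsics, pixels), "dist_coeffs" ([k1, k2, p1, p2, k3] as OpenCV has them; the pictures are not rectified), "T" (4x4, takes a point from camera to world coordinates). Camera axes: x right, y down, z forward; pixel columns grow to the right and rows downward; lengths in m; the calibration is good to about 2 mm. A picture is of the moment at which its call begins. There is no depth.
- ticket.close_job(): hands the job in; it is judged then, once.
The state is a dict: "time": time; "q": joint angles; "dq": joint speeds; "effort": joint torques, N m; "eef_pos": TCP position; "orientation": TCP orientation; "wrist_force": force on the tool from outside, world axes, zero at the start; "moment": the same for the moment, N m; "width": opening from 0.0 (shut) to 1.0 (fully open); "grasp_force": force on a finger pad.
Only numpy, scipy, OpenCV 4.12 (cv2) and the standard library are available. Lean on these libraries where they do the work, as an engineer would, in place of code of your own. Each camera call takes 0.05 s, during which the arm holds its last target. There are 200 camera calls.

## Working session

There is one attempt and no reset: what is moved stays moved. The work goes in short steps, Python scripts to look and compute and a tool call to move; the robot and the scene stay as the last step left them, time stands still between calls to the robot, and variables do not carry over. Pictures are saved under pics/ and viewed, at most 10 in all, crops included, and the job is handed in when it is done.

Besides the shell and the picture viewer there is one more tool, called after ">>>" as a command line: name --argument value ..., lists and objects as JSON in quotes. arm_command: Moves the arm, as the interface text tells. Its arguments: {"type":"object","properties":{"increments":{"type":"array","items":{"type":"array","items":{"type":"array","items":{"type":"number"}}}}},"required":["increments"]}

```bash
mkdir -p pics
cat > h.py <<'E'
import numpy as np, cv2
from workcell import readout, read_camera, ticket
def ray(c,uv):
    p=cv2.undistortPoints(np.array([[uv]],float),c["mtx"],np.array(c["dist_coeffs"],float))[0,0]
    T=np.array(c["T"]); return T[:3,3],T[:3,:3]@np.array([p[0],p[1],1])
def onz(c,uv,z):
    o,d=ray(c,uv); return o+d*(z-o[2])/d[2]
def proj(c,P):
    T=np.linalg.inv(np.array(c["T"])); r,_=cv2.Rodrigues(T[:3,:3])
    return cv2.projectPoints(np.array(P,float).reshape(-1,3),r,T[:3,3],np.array(c["mtx"],float),np.array(c["dist_coeffs"],float))[0][:,0]
def save(c,n): cv2.imwrite(n,c["img"][:,:,::-1])
E
python3 - <<'E'
from h import *
s=readout.get_obs(); print(s["time"],s["eef_pos"],s["orientation"])
a=read_camera("top");b=read_camera("scene")
for c in(a,b): print(np.round(c["T"],3).tolist(),np.round(c["mtx"],1).tolist())
im=np.hstack([a["img"],b["img"]])
cv2.imwrite("pics/a.png",a["img"][:,:,::-1]);cv2.imwrite("pics/b.png",b["img"][:,:,::-1])
E
```

```text
0.0 [ 0.2539778  -0.5705058   0.24391148] [[ 9.13584654e-01  4.06648159e-01 -5.95470808e-04]
 [ 4.06648594e-01 -9.13583584e-01  1.39830725e-03]
 [ 2.46067149e-05 -1.51961941e-03 -9.99998845e-01]]
[[-0.018, -0.987, 0.16, 0.476], [-1.0, 0.018, -0.002, 0.009], [-0.001, -0.16, -0.987, 0.95], [0.0, 0.0, 0.0, 1.0]] [[442.0, 0.0, 261.0], [0.0, 442.0, 188.7], [0.0, 0.0, 1.0]]
[[0.578, 0.467, -0.669, 1.043], [0.816, -0.339, 0.467, -0.32], [-0.009, -0.816, -0.578, 0.642], [0.0, 0.0, 0.0, 1.0]] [[432.5, 0.0, 251.4], [0.0, 432.5, 192.4], [0.0, 0.0, 1.0]]
```

View pics/a.png

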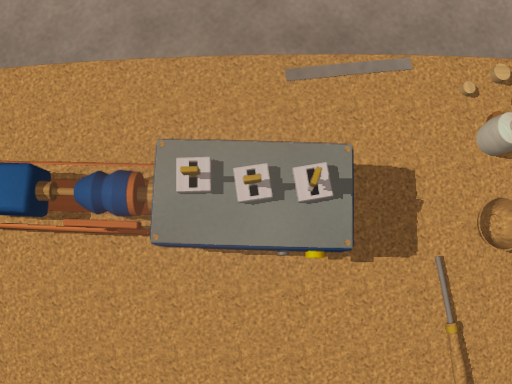

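View pics/b.png

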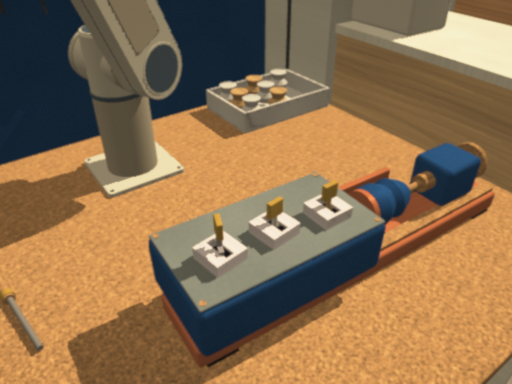

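The top view shows three bosses. The right one, at (313,182), has its wing askew and stands higher, so it is the open stud. The scene view shows the same one as the nearest boss, at (220,250). Next I measure its boss and wing.

Run:
```python
from h import *
c=read_camera("top"); im=c["img"][155:212,283:345]; off=np.array([283,155])
hsv=cv2.cvtColor(im,cv2.COLOR_RGB2HSV)
w=((hsv[...,1]<45)&(hsv[...,2]>140)).astype(np.uint8)
b=((hsv[...,1]>140)&(hsv[...,2]>80)&(hsv[...,0]<35)).astype(np.uint8)
w=cv2.morphologyEx(w,cv2.MORPH_OPEN,np.ones((3,3)))
for n,m,z in(("boss",w,.192),("wing",b,.248)):
    cs,_=cv2.findContours(m,0,1); k=max(cs,key=cv2.contourArea)
    if n=="boss": k=cv2.convexHull(k)
    P=np.array([onz(c,p[0]+off,z) for p in k])
    r=cv2.minAreaRect((P[:,:2]*1000).astype(np.float32)); print(n,len(cs),r, [np.round(x).tolist() for x in cv2.boxPoints(r)])
cv2.imwrite("pics/c.png",cv2.resize(np.hstack([im[:,:,::-1],cv2.merge([w*255,b*255,w*0])]),None,fx=6,fy=6,interpolation=0))
```

```text
boss 1 ((611.498291015625, -80.87469482421875), (60.90780258178711, 62.43407440185547), 8.400572776794434) [[577.0, -54.0], [586.0, -116.0], [646.0, -107.0], [637.0, -46.0]]
wing 1 ((608.8893432617188, -79.87115478515625), (10.77891731262207, 33.04538345336914), 69.6248779296875) [[592.0, -79.0], [623.0, -91.0], [626.0, -81.0], [595.0, -69.0]]
```

View pics/c.png

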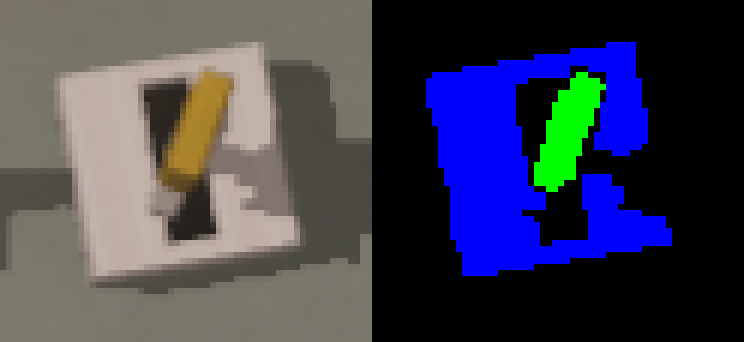

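The open boss is centred near (0.611, -0.081) with its slot at about +8.5°. The wing lies at about -20°, so the turn is about 0.5 rad, inside the stated range. The wing measures 33 x 11 mm and the boss 61 x 62 mm, which matches the given sizes. I'll hover above it, using the half-turned grasp so the last joint stays in range.

>>> arm_command --increments '[[[0.0435,-0.0255,-0.0095,0,1],[0.0435,-0.0255,-0.0095,0,1],[0.0435,-0.0255,-0.0095,0,1],[0.0435,-0.0255,-0.0095,0,1],[0.0435,-0.0255,-0.0095,0,1],[0.0435,-0.0255,-0.0095,0,1],[0.0435,-0.0255,-0.0095,0,1],[0.0435,-0.0255,-0.0095,0,1],[0.0435,-0.0255,-0.0095,0,1],[0.0435,-0.0255,-0.0095,0,1],[0.0435,-0.0255,-0.0095,0,1],[0.0435,-0.0255,-0.0095,0,1]]]'

```text
time: 1.65
eef_pos: [0.6073, -0.0776, 0.3587]
orientation: [[0.914, 0.407, -0.0], [0.407, -0.914, -0.0], [-0.0, -0.0, -1.0]]
wrist_force: [1.1, -0.7, -0.0]
width: 1.001
grasp_force: 0.0
```

>>> arm_command --increments '[[[0,0,0,-0.182,1],[0,0,0,-0.182,1],[0,0,0,-0.182,1],[0,0,0,-0.182,1],[0,0,0,-0.182,1],[0,0,0,-0.182,1],[0,0,0,-0.182,1],[0,0,0,-0.182,1],[0,0,0,-0.182,1],[0,0,0,-0.182,1],[0,0,0,-0.182,1],[0,0,0,-0.182,1]]]'

```text
time: 3.15
eef_pos: [0.6064, -0.0791, 0.3583]
orientation: [[-0.861, 0.508, -0.001], [0.508, 0.861, 0.0], [0.001, -0.0, -1.0]]
wrist_force: [0.3, -0.5, -0.3]
width: 1.0
grasp_force: 0.0
```

>>> arm_command --increments '[[[0,0,0,-0.182,1],[0,0,0,0,1],[0,0,0,0,1]]]'

```text
time: 3.52
eef_pos: [0.6065, -0.0791, 0.3585]
orientation: [[-0.936, 0.353, -0.0], [0.353, 0.936, 0.0], [0.0, -0.0, -1.0]]
wrist_force: [-0.4, 0.6, -1.1]
width: 0.997
grasp_force: 0.0
```

Run:
```python
from h import *
s=readout.get_obs(); print(s["time"],s["eef_pos"],np.round(s["orientation"],3).tolist(),s["q"])
c=read_camera("wrist"); save(c,"pics/d.png"); print(np.round(c["T"],3).tolist())
print(proj(c,[[.611,-.081,.192],[.61,-.08,.248]]))
```

```text
3.525 [ 0.60653895 -0.0791061   0.35849182] [[-0.936, 0.353, -0.0], [0.353, 0.936, 0.0], [0.0, -0.0, -1.0]] [-1.49149609e-01  2.97850015e-01  1.54415649e+00  7.80593394e-06
  1.29994793e+00 -1.35965225e+00]
[[0.352, 0.904, 0.241, 0.54], [0.936, -0.341, -0.09, -0.055], [0.0, 0.257, -0.966, 0.497], [0.0, 0.0, 0.0, 1.0]]
[[255.16895711 186.60172861]
 [255.91798076 201.22022128]]
```

View pics/d.png

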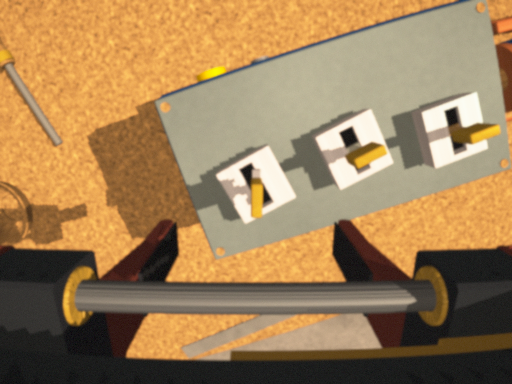

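The wrist view shows the open stud at (257,193) with its boss at (256,184), almost centred between the fingers. One finer measurement from here.

Run:
```python
from h import *
c=read_camera("wrist"); x0,y0,x1,y1=208,138,304,230; im=c["img"][y0:y1,x0:x1]; off=np.array([x0,y0])
hsv=cv2.cvtColor(im,cv2.COLOR_RGB2HSV)
w=((hsv[...,1]<45)&(hsv[...,2]>150)).astype(np.uint8)
d=((hsv[...,2]<70)).astype(np.uint8)
b=((hsv[...,1]>140)&(hsv[...,2]>80)&(hsv[...,0]<35)).astype(np.uint8)
w=cv2.morphologyEx(w,cv2.MORPH_OPEN,np.ones((3,3)))
for n,m,z in(("boss",w,.192),("wing",b,.248)):
    cs,_=cv2.findContours(m,0,1); k=max(cs,key=cv2.contourArea)
    if n=="boss": k=cv2.convexHull(k)
    P=np.array([onz(c,p[0]+off,z) for p in k])
    r=cv2.minAreaRect((P[:,:2]*1000).astype(np.float32)); print(n,len(cs),r, [np.round(x).tolist() for x in cv2.boxPoints(r)])
cv2.imwrite("pics/e.png",cv2.resize(np.hstack([im[:,:,::-1],cv2.merge([w*255,b*255,d*255])]),None,fx=4,fy=4,interpolation=0))
```

```text
boss 2 ((610.455810546875, -79.48054504394531), (59.72720718383789, 59.6755485534668), 8.79568099975586) [[576.0, -55.0], [586.0, -114.0], [645.0, -104.0], [635.0, -45.0]]
wing 1 ((607.8624877929688, -78.60794830322266), (10.752616882324219, 33.1053466796875), 69.78714752197266) [[590.0, -78.0], [622.0, -89.0], [625.0, -79.0], [594.0, -68.0]]
```

View pics/e.png

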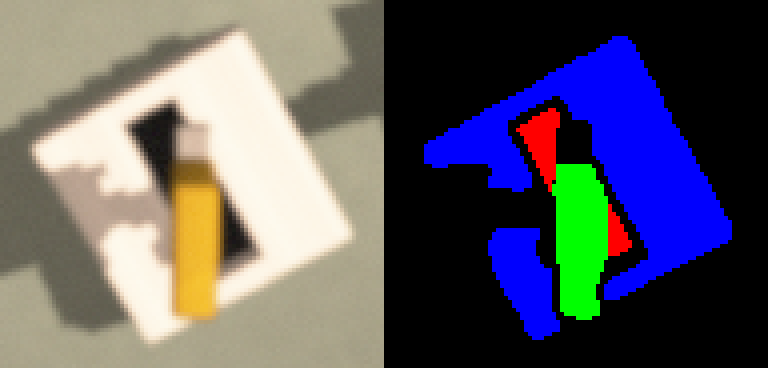

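The axis is at about (0.610, -0.080), with the slot at 8.8° and the wing at -20.2°. Now I descend and pinch.

>>> arm_command --increments '[[[-0.0036,0.0008,0.02,-0.008,1],[0,0,0.03,0,1],[0,0,0.03,0,1],[0,0,0.025,0,1],[0,0,0.01,0,1],[0,0,0.0045,0,1],[0,0,0,0,1],[0,0,0,0,1]]]'

```text
time: 4.62
eef_pos: [0.6108, -0.0797, 0.2401]
orientation: [[-0.94, 0.342, 0.002], [0.342, 0.94, -0.0], [-0.002, 0.0, -1.0]]
wrist_force: [0.9, -0.5, -0.2]
width: 1.0
grasp_force: 0.0
```

>>> arm_command --increments '[[[0,0,0,0,-1],[0,0,0,0,-1],[0,0,0,0,-1],[0,0,0,0,-1],[0,0,0,0,-1],[0,0,0,0,-1],[0,0,0,0,-1],[0,0,0,0,-1],[0,0,0,0,-1],[0,0,0,0,-1]]]'

```text
time: 5.88
eef_pos: [0.6103, -0.0796, 0.2391]
orientation: [[-0.94, 0.342, -0.0], [0.342, 0.94, 0.0], [0.0, 0.0, -1.0]]
wrist_force: [1.6, -0.0, 0.4]
width: 0.11
grasp_force: 30.0
```

The wing is gripped at 9.7 mm with almost no side load. Next I line it up with the slot.

>>> arm_command --increments '[[[0,0,0,-0.1,-1],[0,0,0,-0.1,-1],[0,0,0,-0.1,-1],[0,0,0,-0.1,-1],[0,0,0,-0.1,-1],[0,0,0,-0.006,-1],[0,0,0,0,-1],[0,0,0,0,-1]]]'

```text
time: 6.88
eef_pos: [0.6102, -0.0801, 0.2392]
orientation: [[-0.988, -0.156, -0.0], [-0.156, 0.988, -0.001], [0.0, -0.001, -1.0]]
wrist_force: [-0.6, -4.0, -0.4]
width: 0.11
grasp_force: 30.0
```

Run:
```python
from h import *
s=readout.get_obs(); o=np.array(s["orientation"]); print(s["time"],s["eef_pos"],np.degrees(np.arctan2(o[1,0],o[0,0])),s["wrist_force"],s["moment"],s["width"])
a=read_camera("wrist"); b=read_camera("scene")
k=lambda c:cv2.resize(c["img"][(p:=proj(c,[.61,-.08,.21])[0].astype(int))[1]-50:p[1]+50,p[0]-50:p[0]+50,::-1],(400,400))
cv2.imwrite("pics/f.png",np.hstack([k(a),k(b)]))
```

```text
6.875 [ 0.61024642 -0.08008158  0.23918118] -171.04988899835732 [-0.5719677  -4.02312691 -0.3721743 ] [-0.80289265 -0.0455555   0.01250221] 0.11003874752649277
```

View pics/f.png

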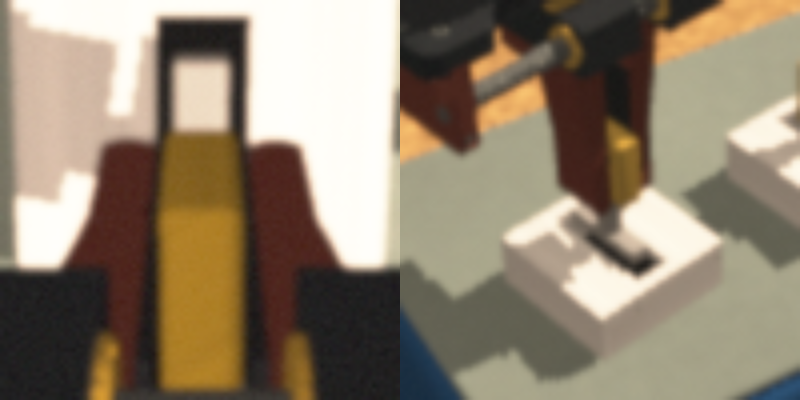

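The crops show the cross bar sitting centrally over the slot, near (200,95) in the left one, and parallel to it. Now I push in.

>>> arm_command --increments '[[[0,0,0.003,0,-1],[0,0,0.003,0,-1],[0,0,0.003,0,-1],[0,0,0.003,0,-1],[0,0,0.002,0,-1],[0,0,0,0,-1],[0,0,0,0,-1]]]'

```text
time: 7.85
eef_pos: [0.6103, -0.0801, 0.226]
orientation: [[-0.988, -0.156, 0.0], [-0.156, 0.988, -0.001], [-0.0, -0.001, -1.0]]
wrist_force: [-3.7, -5.1, 5.8]
width: 0.115
grasp_force: 30.0
```

>>> arm_command --increments '[[[0,0,0.001,0,-1],[0,0,0.0005,0,-1],[0,0,0,0,-1],[0,0,0,0,-1]]]'

```text
time: 8.35
eef_pos: [0.6103, -0.0801, 0.2251]
orientation: [[-0.988, -0.156, 0.001], [-0.156, 0.988, -0.001], [-0.0, -0.001, -1.0]]
wrist_force: [-4.0, -4.9, 9.8]
width: 0.109
grasp_force: 30.0
```

It is down 14.1 mm with the force rising, so it is on the hard stop. Now the quarter turn clockwise, kept pressed in.

>>> arm_command --increments '[[[0,0,0.0005,0.131,-1],[0,0,0,0.131,-1],[0,0,0,0.131,-1],[0,0,0,0.131,-1],[0,0,0,0.131,-1],[0,0,0,0.131,-1],[0,0,0,0.131,-1],[0,0,0,0.131,-1],[0,0,0,0.131,-1],[0,0,0,0.131,-1],[0,0,0,0.131,-1],[0,0,0,0.129,-1]]]'

```text
time: 9.85
eef_pos: [0.6112, -0.0788, 0.225]
orientation: [[-0.153, 0.988, 0.003], [0.988, 0.153, 0.001], [0.001, 0.003, -1.0]]
wrist_force: [-1.9, 0.4, 11.0]
width: 0.114
grasp_force: 30.0
```

>>> arm_command --increments '[[[0,0,0,0,-1],[0,0,0,0,-1],[0,0,0,0,-1]]]'

```text
time: 10.22
eef_pos: [0.6112, -0.0789, 0.2251]
orientation: [[-0.157, 0.988, 0.003], [0.988, 0.157, 0.001], [0.001, 0.003, -1.0]]
wrist_force: [-1.7, 0.2, 10.2]
width: 0.115
grasp_force: 30.0
```

Run:
```python
from h import *
s=readout.get_obs(); o=np.array(s["orientation"]); print(s["time"],s["eef_pos"],np.degrees(np.arctan2(o[1,0],o[0,0])),s["wrist_force"],s["moment"],s["width"],s["q"])
```

```text
10.225 [ 0.61122158 -0.0788572   0.22505121] 99.01192610316073 [-1.72473909  0.22518469 10.18740341] [ 0.03758333  0.37185147 -0.04225184] 0.11490615790909199 [-0.14834395  0.43164488  1.66693065  0.00180418  1.04060523 -0.30654118]
```

It has turned the full 90°. I'll let go and retreat.

>>> arm_command --increments '[[[0,0,0,0,-0.4],[0,0,0,0,0],[0,0,0,0,0.3],[0,0,0,0,0.3],[0,0,0,0,0.3],[0,0,0,0,0.3]]]'

```text
time: 10.98
eef_pos: [0.6103, -0.0796, 0.2231]
orientation: [[-0.157, 0.988, -0.0], [0.988, 0.157, 0.0], [0.0, -0.0, -1.0]]
wrist_force: [0.2, 0.6, 0.3]
width: 0.651
grasp_force: 0.0
```

>>> arm_command --increments '[[[0,0,-0.01,0,0.3],[0,0,-0.02,0,0.3],[0,0,-0.03,0,0.3],[0,0,-0.04,0,0.3],[0,0,-0.03,0,0.3],[0,0,0,0,0.3],[0,0,0,0,0.3]]]'

```text
time: 11.85
eef_pos: [0.6098, -0.0796, 0.3525]
orientation: [[-0.157, 0.988, -0.001], [0.988, 0.157, 0.0], [0.0, -0.001, -1.0]]
wrist_force: [0.6, 0.1, 0.4]
width: 0.648
grasp_force: 0.0
```

Run:
```python
from h import *
s=readout.get_obs(); print(s["time"],s["eef_pos"],s["wrist_force"],s["width"])
a=read_camera("wrist"); b=read_camera("scene")
cv2.imwrite("pics/g.png",np.hstack([cv2.resize(a["img"][:,:,::-1],(400,300)),cv2.resize(b["img"][150:300,150:350,::-1],(400,300))]))
```

```text
11.85 [ 0.60978401 -0.07956776  0.35247545] [0.64525443 0.06349664 0.42259691] 0.6481664149057131
```

View pics/g.png

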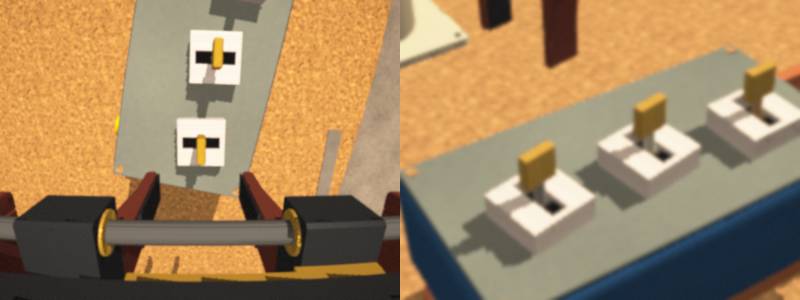

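The stud at (201,150) on the left now stands square to its slot, and on the right it sits as low as the two locked ones. The gripper is clear, so I hand in.

```bash
python3 -c "
from workcell import ticket; print(ticket.close_job())"
```

```text
the job is handed in; nothing more can be done
None
```

The third wing stud was lined up, pushed fully in, turned 90° clockwise while pressed and released; the last pictures show it square to its slot and as low as the two locked studs, and I handed the job in at about 12 s.

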